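# Charge the empty mill jar by rocking the seesaw gate

### The job

Charge the empty mill jar with the five grinding balls waiting in the left lane of the charging stand: gently push the jar along the bench with your fingers until it stands fully home in the V stop under the left lane, then press the raised right end of the seesaw gate all the way down, so that the gate rocks over and all the balls roll down into the jar. Grip and lift nothing, do not touch the balls or spill any, and leave the full jar and everything else where it stands.

Things in the scene. Friction and masses are not known exactly. Their poses are not given: they have to be found in the camera images.
- stand: Fixed stand: aluminium tray on a steel frame, 176 wide, 250 long, lip 105 above the bench, back wall top 205. Origin on the bench under the lip's middle; x points up the tray (away from the robot, turned up to 0.2 rad), y left seen from the robot. Two lanes 33 wide, centred 68 mm left and right of the middle, slope 17 degrees down to the lip; the left holds five balls, the right is empty.
- gate (a joint): Seesaw gate: steel bar across both lanes, 30 mm up-tray of the lip, pivot mid-tray, 164 mm above the bench, about the stand's x axis. A blade hangs into each lane. Value in rad, stops at -0.25 and 0.25: negative = left end down, left lane shut (the start); positive = right end down, right lane shut, left open for the balls. Stiff pivot, stays where left; 1 to 2 N on a finger pad rocks it.
- right_pad (a point): Middle of the top face of the gate's right finger pad, a flat 36 x 36 mm steel plate, 4 thick, on the bar's end 111 mm from the pivot, outside the tray's right wall. It starts raised, about 190 mm above the bench; at its lower stop it is about 139 mm up, with 40 mm free below it.
- left_pad (a point): The same point of the left finger pad, which starts low, about 139 mm above the bench.
- left_seat (a point): Point on the bench where the middle of the jar's underside is when the jar is fully home in the V stop under the left lane: 27 mm before the lip, 68 mm left of the stand's middle. The V stop is two steel strips 12 to 34 mm above the bench that open towards the robot at 100 degrees and centre the jar (within 2 mm); it slides on the bare bench up to them.
- jar: The empty mill jar: loose white porcelain cylinder, 100 mm outside diameter, 90 mm tall, wall 7 mm, open top, about 0.65 kg, sliding on the bench with 2 to 6 N. It stands 80 to 155 mm short of its seat, on the robot's side. Origin at the middle of its underside, z up.
- full_jar: A second mill jar of the same shape, already filled with balls (1.3 kg), standing home at the V stop under the right lane, 68 mm right of the stand's middle. Origin at the middle of its underside.
- mug: Bystander: clay-coloured unfired mug, 72 mm diameter, 80 mm tall, handle (30 mm) towards the robot, beside the empty jar on either side. Origin at the middle of its underside.
- jar_lid: Bystander: porcelain jar lid with knob, 92 mm diameter, 32 mm high, lying in front of the full jar. Origin at the middle of its underside.
- glaze_bottle: Bystander: white bottle, 56 mm diameter, 125 mm tall, left of the tray. Origin at the middle of its underside.
- marker: Bystander: marker pen, 125 mm long, 20 mm thick, lying left of the left seat. Origin under its middle.
- glaze_brush: Bystander: brush, 170 mm long, lying to the right of the full jar. Origin under its middle.
- dish: Bystander: small white dish, 90 mm diameter, 25 mm high, right of the tray. Origin at the middle of its underside.
- ball1: White ceramic grinding ball, 25 mm diameter, 30 g, number 1 of five queued one behind the other in the left lane (1 is against the gate blade). Origin at its centre. Once the lane opens the balls roll out within about 2 s.
- ball2: White ceramic grinding ball, 25 mm diameter, 30 g, number 2 of five queued one behind the other in the left lane (1 is against the gate blade). Origin at its centre. Once the lane opens the balls roll out within about 2 s.
- ball3: White ceramic grinding ball, 25 mm diameter, 30 g, number 3 of five queued one behind the other in the left lane (1 is against the gate blade). Origin at its centre. Once the lane opens the balls roll out within about 2 s.
- ball4: White ceramic grinding ball, 25 mm diameter, 30 g, number 4 of five queued one behind the other in the left lane (1 is against the gate blade). Origin at its centre. Once the lane opens the balls roll out within about 2 s.
- ball5: White ceramic grinding ball, 25 mm diameter, 30 g, number 5 of five queued one behind the other in the left lane (1 is against the gate blade). Origin at its centre. Once the lane opens the balls roll out within about 2 s.

How it is judged:
By the outcome, as a careful person would: the job done as asked, in the order asked, and still so for the second after the job is handed in, with the robot touching nothing.
It also fails if it takes over 48 s, if anything falls off the work surface, if the arm or the gripper's body presses on something with over 40 N, if the wrist force passes 120 N, or if a joint passes its speed limit or range.

### The arm

A 6-joint arm with a two-finger parallel gripper is mounted at the origin on the work surface. World frame = base frame: x ahead of the robot, y to its left, z up, the work surface at z = 0. Lengths are in m, angles in rad, forces in N, time in s.
With the tool pointing down it reaches from about 0.3 to 0.875 m from the base axis. Payload 6.4 kg.
Tool frame: the origin (TCP) lies at the very end of the fingers, on their centre line; the grasp point (between the pads) lies 19 mm behind it; z points along the fingers, y is the line along which they close (so a half turn about z gives the same grasp; the last joint's range is limited). The gripper opens to 85 mm and grips with 20 to 120 N. Pads are 22 mm wide; open, the fingers measure 114 mm over their backs; the gripper's body (76 mm by 85 mm) begins 54 mm behind the grasp point. The pads swing forward as they close: fully open they stand 13 mm farther back than shut.
Start: joints at [1.118, 0.181, 1.607, -0, 1.354, -0.206], TCP at [0.14, 0.558, 0.194] pointing down, gripper open.
Joint ranges: [-2.99, 2.99], [-0.89, 2.07], [0.3, 2.58], [-1.14, 4.28], [0, 2.63], [-3.12, 3.12]. Speed limits (rad/s): [2.57, 2.57, 3.01, 3.14, 3.14, 3.14].

### API

Orientations are given as a unit quaternion [w, x, y, z].
In Python, from bench import ctrl, camera, calibration, order, outline_of gives the robot as it stands.
- The arm moves only by the tool move_arm, never from a script. Its argument "series" is a list that holds one entry, the list of rows, each a list of 5 numbers: the opening, from 0 (shut) to 1 (fully open), then the shift along the tool's x, y, z in mm, then the turn about the tool's z in rad. A call has exactly 10 rows; each row is the pose to reach, as a shift and turn from the pose commanded when the call began, along the tool's axes at that moment; what a row does not reach only later rows make up. A row lasts 1/12 s, in which the tool goes at most 41.7 mm and 7.16 degrees, less where a joint would pass 70% of its speed; a pose out of reach is approached as far as the arm can. A call with a gripper value outside its range is refused whole. The fingers move at their own pace and stop on an object; the grip force is fixed at half the most. Time passes only in rows, so rows that repeat a pose let the fingers close, or fill a call up. It gives the time, the measured TCP pose, the force, the opening and the grip force at its end, in the units of the state.
- ctrl.get_obs(): the state, without advancing time (a new reading comes with each control period).
- camera(name): name is "scene" or "top" or "wrist"; returns (picture, depth): 480x640x3 uint8, blue, green, red; 480x640 float32, m along the optical axis (not along the pixel's ray), 0 where there is no reading.
- calibration(name): a dict with "intrinsics" (3x3 intrinsics, pixels), "k1" (the pictures are not rectified: a ray, as slopes to the right and down, at radius r is drawn at 1 + k1 r^2 times it, then the intrinsics apply), "rvec" (rotation vector, rad) and "tvec" (3), from world to camera coordinates, as OpenCV has them. Camera axes: x right, y down, z forward; pixel columns grow to the right and rows downward; lengths in m; the calibration is good to about 2 mm. A picture is of the moment at which its call begins: read the wrist's pose just before it. calibration takes no time and is no camera call; for the wrist camera it gives the pose at the moment of the call.
- order.hand_in(): hands the job in; it is judged then, once.
Trained networks look in the newest picture that a camera, given by its name, has taken for a name from the list of things; names that differ only in an ending like _2 or _b are one class to them, and where a whole thing is asked for, a point or a joint stands for the part that bears it (a point fixed in the world has none). Each returns a list of dicts, best first, with "conf" (0 to 1); they miss things now and then, are a little off and sometimes report something else, mostly with a low value. They report only what shows in the picture. A call takes as long as a camera call.
- outline_of(target, camera): "region" (480x640 bool, what is visible of it) and "bbox" ([centre column, centre row, width, height] in pixels, round what is visible of it).
The state is a dict: "time_s": time; "q": joint angles; "dq": joint speeds; "joint_efforts": joint torques, N m; "eef_pos": TCP position; "eef_rot": TCP orientation; "wrist_force": force on the tool from outside, world axes, zero at the start; "torque": the same for the moment, N m; "opening": opening from 0.0 (shut) to 1.0 (fully open); "grasp_force": force on a finger pad.
Only numpy, scipy, OpenCV 4.12 (cv2) and the standard library are available. Lean on these libraries where they do the work, as an engineer would, in place of code of your own. Each camera call takes 0.05 s, during which the arm holds its last target. There are 200 camera calls.

## Working session

There is one attempt and no reset: what is moved stays moved. The work goes in short steps, Python scripts to look and compute and a tool call to move; the robot and the scene stay as the last step left them, time stands still between calls to the robot, and variables do not carry over. Pictures are saved under pics/ and viewed, at most 10 in all, crops included, and the job is handed in when it is done.

Besides the shell and the picture viewer there is one more tool, called after "Request:" as name(argument=value, ...), one argument or row to a line, values as JSON. move_arm: Moves the arm, as the interface text tells. Its arguments: {"type":"object","properties":{"series":{"type":"array","items":{"type":"array","items":{"type":"array","items":{"type":"number"}}}}},"required":["series"]}

```bash
mkdir -p pics
cat > h.py <<'E'
import numpy as np, cv2
from bench import ctrl, camera, calibration, order, outline_of
def pts(cam, depth, mask):
    c=calibration(cam); K=np.array(c["intrinsics"],float)
    v,u=np.nonzero(mask&(depth>0)); z=depth[v,u]
    n=cv2.undistortPoints(np.c_[u,v].astype(float).reshape(-1,1,2),K,np.array([c["k1"],0,0,0,0.]))[:,0]
    P=np.c_[n*z[:,None],z]; R=cv2.Rodrigues(np.array(c["rvec"],float))[0]
    return (P-np.array(c["tvec"]).ravel())@R
def proj(cam,P):
    c=calibration(cam)
    return cv2.projectPoints(np.array(P,float).reshape(-1,1,3),np.array(c["rvec"],float),np.array(c["tvec"],float),np.array(c["intrinsics"],float),np.array([c["k1"],0,0,0,0.]))[0][:,0]
E
python3 - <<'E'
from h import *
for cam in("scene","top"):
    im,d=camera(cam); cv2.imwrite(f"pics/{cam}0.png",im)
    for t in("jar","full_jar","mug","jar_lid","right_pad","left_pad","stand","gate","ball1"):
        for o in outline_of(t,cam)[:3]:
            p=pts(cam,d,o["region"])
            if len(p): print(cam,t,round(o["conf"],2),np.round(o["bbox"]),len(p),np.round(np.median(p,0),3),np.round(np.percentile(p,[2,98],axis=0),3).tolist())
o=ctrl.get_obs();print({k:np.round(v,3) for k,v in o.items()})
E
```

```text
scene jar 0.58 [265. 248.  54.  65.] 2599 [0.507 0.068 0.063] [[0.472, 0.005, 0.006], [0.565, 0.099, 0.09]]
scene jar 0.4 [354. 205.  42.  12.] 128 [0.588 0.254 0.014] [[0.571, 0.241, 0.007], [0.652, 0.276, 0.021]]
scene full_jar 0.59 [283. 295.  58.  75.] 2916 [ 0.602 -0.044  0.07 ] [[0.557, -0.074, 0.01], [0.651, 0.019, 0.091]]
scene mug 0.63 [296. 200.  34.  50.] 1583 [0.513 0.185 0.052] [[0.472, 0.137, 0.003], [0.54, 0.229, 0.08]]
scene jar_lid 0.72 [221. 307.  49.  47.] 1877 [ 0.502 -0.087  0.014] [[0.455, -0.125, 0.002], [0.54, -0.04, 0.032]]
scene right_pad 0.93 [325. 242.  84.  92.] 1410 [0.659 0.008 0.174] [[0.643, -0.081, 0.136], [0.677, 0.165, 0.195]]
scene left_pad 0.71 [326. 243.  83.  92.] 1470 [0.659 0.008 0.173] [[0.619, -0.081, 0.097], [0.677, 0.165, 0.195]]
scene left_pad 0.65 [357. 206.  44.  17.] 136 [0.589 0.254 0.014] [[0.571, 0.242, 0.007], [0.651, 0.275, 0.02]]
scene stand 0.89 [379. 281. 184. 173.] 16194 [0.754 0.026 0.15 ] [[0.641, -0.063, 0.006], [0.863, 0.138, 0.196]]
scene stand 0.37 [328. 242.  85.  90.] 1331 [0.659 0.004 0.175] [[0.643, -0.081, 0.136], 
[... 1781 characters left out ...]
3, 0.168]]
top ball1 0.74 [261. 152.  17.  17.] 216 [0.764 0.116 0.169] [[0.755, 0.107, 0.147], [0.779, 0.129, 0.175]]
top ball1 0.61 [266. 202.  14.  14.] 217 [0.693 0.116 0.148] [[0.683, 0.106, 0.126], [0.705, 0.131, 0.153]]
{'time_s': np.float64(1.0), 'q': array([ 1.118,  0.181,  1.607,  0.   ,  1.354, -0.206]), 'dq': array([ 0.   ,  0.001,  0.001, -0.   , -0.002,  0.   ]), 'joint_efforts': array([  0.   , -44.484, -35.17 ,  -0.   ,   0.   ,  -0.   ]), 'eef_pos': array([0.14 , 0.558, 0.194]), 'eef_rot': array([-0.   ,  0.123,  0.992, -0.   ]), 'wrist_force': array([ 0.37 ,  0.702, -0.591]), 'torque': array([0.061, 0.017, 0.036]), 'grasp_force': np.float64(0.0), 'opening': np.float64(1.0)}
```

Run:
```python
from h import *
from scipy.optimize import least_squares
def circ(p,r=None):
    f=lambda s:np.hypot(p[:,0]-s[0],p[:,1]-s[1])-s[2]
    s=least_squares(f,[*np.median(p[:,:2],0),.05],loss='soft_l1',f_scale=.002).x; return np.round(s,4)
im,d=camera("top")
o=outline_of("gate","top")[0]; p=pts("top",d,o["region"])
c,a=[],[]
p=p[p[:,2]>.12]
m=cv2.minAreaRect((p[:,:2]*1000).astype(np.float32)); print("gate rect",m, np.round(cv2.boxPoints(m)))
for n,q in(("L",p[p[:,1]>.14]),("R",p[p[:,1]<-.045])): print(n,len(q),np.round(q.mean(0),4),np.round(q.min(0),3),np.round(q.max(0),3))
o=outline_of("stand","top")[0]; p=pts("top",d,o["region"]);p=p[p[:,2]>.1]
m=cv2.minAreaRect((p[:,:2]*1000).astype(np.float32)); print("stand",m,np.round(cv2.boxPoints(m)))
allp=pts("top",d,np.ones(d.shape,bool))
rim=allp[(allp[:,2]>.084)&(allp[:,2]<.096)&(allp[:,0]<.6)&(allp[:,0]>.44)&(abs(allp[:,1]-.057)<.07)]
print("jar rim",len(rim),circ(rim),np.round(rim.min(0),3),np.round(rim.max(0),3))
print("rect", cv2.minEnclosingCircle((rim[:,:2]*1000).astype(np.float32)))
im2,d2=camera("scene")
al=pts("scene",d2,np.ones(d2.shape,bool))
rim=al[(al[:,2]>.084)&(al[:,2]<.096)&(al[:,0]<.6)&(al[:,0]>.44)&(abs(al[:,1]-.057)<.07)]
print("scene jar rim",len(rim),cv2.minEnclosingCircle((rim[:,:2]*1000).astype(np.float32)))
q=proj("top",[[.514,.057,.09]]);print(q)
cv2.imwrite("pics/a.png",cv2.resize(im[100:420,130:500],None,fx=2,fy=1.8)[:, :])
```

```text
gate rect ((656.9688110351562, 46.340301513671875), (39.80096435546875, 249.63172912597656), 1.5288410186767578) [[634. 171.]
 [640. -79.]
 [680. -78.]
 [674. 172.]]
L 440 [0.6561 0.1553 0.1418] [0.639 0.14  0.135] [0.674 0.171 0.148]
R 589 [ 0.6612 -0.0616  0.1936] [ 0.644 -0.078  0.187] [ 0.68  -0.045  0.2  ]
stand ((744.724853515625, 48.394386291503906), (245.1407012939453, 249.7002410888672), 1.322919487953186) [[619. 170.]
 [625. -79.]
 [870. -74.]
 [864. 176.]]
jar rim 1015 [0.5194 0.0559 0.0474] [ 0.469 -0.013  0.084] [0.599 0.107 0.095]
rect ((537.9330444335938, 38.049495697021484), 77.82693481445312)
scene jar rim 706 ((533.920654296875, 36.76862335205078), 76.11257934570312)
[[303.15461423 317.65370965]]
```

View pics/scene0.png

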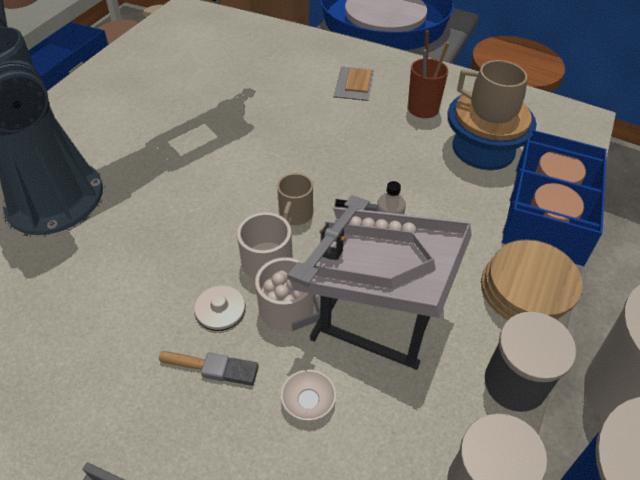

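View pics/a.png

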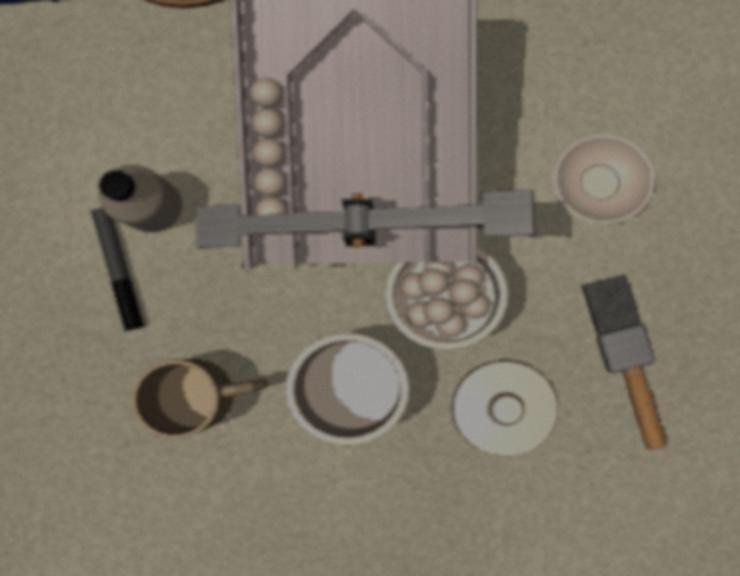

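The top view crop shows the empty jar at (348,388) and the mug left of it with its handle towards the jar. The full jar is at (447,295), the lid at (505,408), and the raised right pad at (508,212). The five balls queue at x≈267. The scene view agrees, with the gate's left end low.

```bash
cat >> h.py <<'E'
from scipy.optimize import least_squares
def rim(P,c,r=.065,zl=(.085,.097)):
    p=P[(P[:,2]>zl[0])&(P[:,2]<zl[1])&(np.hypot(P[:,0]-c[0],P[:,1]-c[1])<r)]
    for _ in range(3):
        h=np.hypot(*(p[:,:2]-c).T)
        # outer edge per angular bin
        a=np.floor(np.arctan2(p[:,1]-c[1],p[:,0]-c[0])/np.pi*18)
        e=np.array([p[a==k][np.argsort(h[a==k])[-3:]].mean(0) for k in np.unique(a) if (a==k).sum()>4])
        s=least_squares(lambda s:np.hypot(e[:,0]-s[0],e[:,1]-s[1])-.05,c,loss='soft_l1',f_scale=.002); c=s.x
    return np.round(c,4),len(p),len(e)
E
python3 - <<'E'
from h import *
for cam in("top","scene"):
    im,d=camera(cam); P=pts(cam,d,np.ones(d.shape,bool))
    print(cam,"jar",rim(P,np.array([.517,.056]),.058),"full",rim(P,np.array([.603,-.023]),.058))
    o=outline_of("mug",cam)[0];p=pts(cam,d,o["region"]); q=p[(p[:,1]<.158)&(p[:,2]>.012)]
    print("handle",len(q),np.round(q.min(0),3),np.round(q.max(0),3))
E
```

```text
top jar (array([0.5175, 0.0576]), 795, 36) full (array([ 0.603 , -0.0216]), 901, 32)
handle 130 [0.509 0.128 0.019] [0.523 0.158 0.075]
scene jar (array([0.5168, 0.0539]), 525, 36) full (array([ 0.6029, -0.0246]), 580, 26)
handle 111 [0.502 0.128 0.016] [0.522 0.158 0.082]
```

Request:
move_arm(
  series=[
    [[0.6, -24, -25, 0, -0.09], [0.6, -48, -50, 0, -0.18], [0.6, -72, -75, 0, -0.27], [0.6, -96, -100, 0, -0.36], [0.6, -120, -125, 0, -0.45], [0.6, -144, -150, 0, -0.54], [0.6, -168, -175, 0, -0.63], [0.6, -192, -200, 0, -0.72], [0.6, -216, -225, 0, -0.8], [0.6, -240, -250, 0, -0.85]],
  ],
)

```text
time_s: 2.23
eef_pos: [0.3126, 0.2551, 0.194]
eef_rot: [0.0, -0.299, 0.954, 0.0]
wrist_force: [0.3, 0.4, 0.4]
opening: 0.601
grasp_force: 0.0
```

```bash
cat >> h.py <<'E'
def totool(targets):
    "world TCP targets (x,y,z,heading of tool -x) -> mm, turn in the present tool axes"
    o=ctrl.get_obs(); w,x,y,z=o["eef_rot"]; from scipy.spatial.transform import Rotation as T
    R=T.from_quat([x,y,z,w]).as_matrix(); h=np.arctan2(-R[1,0],-R[0,0])
    print("t",o["time_s"],"pos",np.round(o["eef_pos"],4),"head(-x)",round(h,3),"F",np.round(o["wrist_force"],1),"op",o["opening"])
    for t in targets: print(np.round(1000*R.T@(np.array(t[:3])-o["eef_pos"]),1),round(-((t[3]-h+np.pi)%(2*np.pi)-np.pi),3))
E
python3 -c "
from h import *
totool([(.456,.014,.15,.607),(.456,.014,.03,.607)])"
```

```text
t 2.2333 pos [0.3126 0.2551 0.194 ] head(-x) 0.608 F [0.3 0.4 0.4] op 0.6012634396192227
[  20.  -279.8   44. ] 0.001
[  20.1 -279.8  164. ] 0.001
```

Request:
move_arm(
  series=[
    [[0.6, 2, -35, 0, 0], [0.6, 5, -70, 0, 0], [0.6, 8, -105, 0, 0], [0.6, 10, -140, 0, 0], [0.6, 12, -175, 0, 0], [0.6, 15, -210, 0, 0], [0.6, 18, -240, 0, 0], [0.6, 20, -265, 0, 0], [0.6, 20, -280, 0, 0], [0.6, 20, -280, 20, 0]],
  ],
)

```text
time_s: 3.07
eef_pos: [0.4588, 0.0116, 0.1772]
eef_rot: [0.003, -0.296, 0.955, -0.002]
wrist_force: [0.4, -0.9, 0.8]
opening: 0.603
grasp_force: 0.0
```

Request:
move_arm(
  series=[
    [[0.6, 0, 0, 20, 0], [0.6, 0, 0, 40, 0], [0.6, 0, 0, 60, 0], [0.6, 0, 0, 80, 0], [0.6, 0, 0, 100, 0], [0.6, 0, 0, 120, 0], [0.6, 0, 0, 135, 0], [0.6, 0, 0, 143, 0], [0.6, 0, 0, 143, 0], [0.6, 0, 0, 143, 0]],
  ],
)

```text
time_s: 3.9
eef_pos: [0.4545, 0.0149, 0.0309]
eef_rot: [-0.0, -0.297, 0.955, 0.0]
wrist_force: [-0.1, -0.2, 0.7]
opening: 0.601
grasp_force: 0.0
```

Run:
```python
from h import *
im,d=camera("top"); P=pts("top",d,np.ones(d.shape,bool)); print(rim(P,np.array([.517,.056]),.058))
def tcp(x,y,h,g=.054): return (x-g*np.cos(h),y-g*np.sin(h),.03,h)
totool([tcp(.517,.056,.607),tcp(.551,.0795,.607),tcp(.581,.1,.607),tcp(.586,.107,.45),tcp(.592,.111,.22),tcp(.597,.1125,.023),tcp(.602,.113,.023)])
im,_=camera("wrist"); cv2.imwrite("pics/w1.png",im)
```

```text
(array([0.5175, 0.0577]), 630, 31)
t 3.95 pos [0.4552 0.0147 0.0315] head(-x) 0.603 F [-0.9  0.2  0.8] op 0.6025004884504952
[-20.4  -1.3   1.5] -0.004
[-61.7  -1.2   1.5] -0.004
[-98.   -1.4   1.5] -0.004
[-106.7   10.     1.5] 0.153
[-117.2   21.8    1.5] 0.383
[-127.1   29.7    1.5] 0.58
[-131.5   27.2    1.6] 0.58
```

View pics/w1.png

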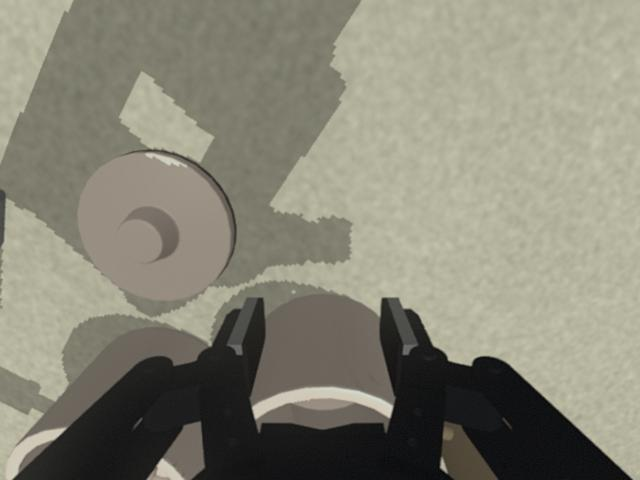

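The wrist view shows the jar (320,350) centred between the open fingers, with the lid clear at (158,225). I push now.

Request:
move_arm(
  series=[
    [[0.6, -7, -1, 0, 0], [0.6, -13, -1, 0, 0], [0.6, -18, -1, 0, 0], [0.6, -23, -1, 0, 0], [0.6, -28, -1, 0, 0], [0.6, -34, -1, 0, 0], [0.6, -40, -1, 0, 0], [0.6, -46, -1, 0, 0], [0.6, -51, -1, 0, 0], [0.6, -55, -1, 0, 0]],
  ],
)

```text
time_s: 4.83
eef_pos: [0.4995, 0.0446, 0.0308]
eef_rot: [-0.002, -0.297, 0.955, -0.0]
wrist_force: [-7.5, -5.6, 6.1]
opening: 0.6
grasp_force: 5.2
```

Run:
```python
from h import *
for c in("top","scene"):
    im,d=camera(c); P=pts(c,d,np.ones(d.shape,bool)); print(rim(P,np.array([.546,.077]),.058))
def tcp(x,y,h,g=.054): return (x-g*np.cos(h),y-g*np.sin(h),.03,h)
totool([tcp(.563,.089,.607),tcp(.577,.099,.607),tcp(.583,.106,.45),tcp(.588,.111,.22),tcp(.592,.1127,.023),tcp(.602,.113,.023)])
cv2.imwrite("pics/s1.png",cv2.resize(im[130:380,180:500],None,fx=2,fy=2))
```

```text
(array([0.5439, 0.0758]), 405, 19)
(array([0.544 , 0.0721]), 440, 31)
t 4.9333 pos [0.5001 0.045  0.0308] head(-x) 0.604 F [-3.6 -2.5  5. ] op 0.5965766820691305
[-22.8   0.4   0.7] -0.003
[-40.    0.6   0.7] -0.003
[-49.5  11.4   0.7] 0.154
[-59.8  24.7   0.7] 0.384
[-69.   33.2   0.7] 0.581
[-77.4  27.8   0.7] 0.581
```

View pics/s1.png

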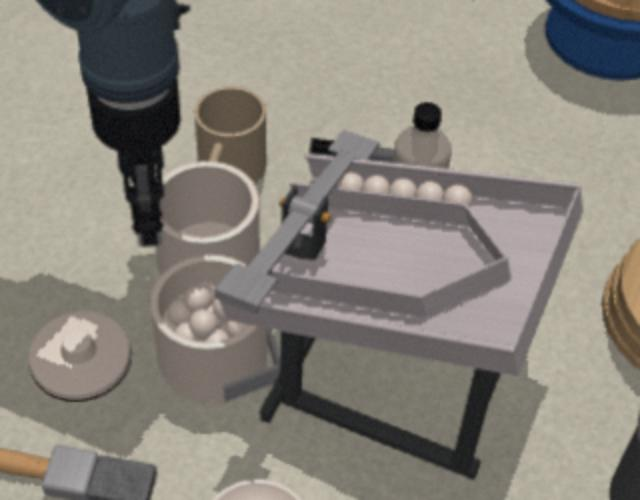

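The jar moves in the cradle as planned, now at scene crop (210,215), clear of the mug handle.

Request:
move_arm(
  series=[
    [[0.6, -6, 0, 0, 0], [0.6, -12, 0, 0, 0], [0.6, -18, 0, 0, 0], [0.6, -24, 0, 0, 0], [0.6, -30, 0, 0, 0], [0.6, -35, 0, 0, 0], [0.6, -40, 0, 0, 0], [0.6, -43, 4, 0, 0.05], [0.6, -46, 8, 0, 0.1], [0.6, -49, 11, 0, 0.15]],
  ],
)

```text
time_s: 5.77
eef_pos: [0.5335, 0.0818, 0.0305]
eef_rot: [-0.002, -0.224, 0.975, -0.0]
wrist_force: [-5.9, -2.8, 4.6]
opening: 0.602
grasp_force: 3.3
```

Run:
```python
from h import *
for c in("top","scene"):
    im,d=camera(c); P=pts(c,d,np.ones(d.shape,bool)); print(rim(P,np.array([.580,.104]),.058))
def tcp(x,y,h,g=.0535): return (x-g*np.cos(h),y-g*np.sin(h),.03,h)
totool([tcp(.583,.106,.45),tcp(.586,.109,.33),tcp(.589,.111,.22),tcp(.592,.1127,.12),tcp(.595,.113,.023),tcp(.600,.113,.023),tcp(.604,.113,.023)])
cv2.imwrite("pics/s2.png",cv2.resize(im[130:380,180:500],None,fx=2,fy=2))
```

```text
(array([0.581 , 0.1057]), 317, 16)
(array([0.5813, 0.1025]), 359, 24)
t 5.8667 pos [0.5337 0.0824 0.0305] head(-x) 0.453 F [-4.4 -0.9  3. ] op 0.59541459283048
[-1.2 -0.2  0.5] 0.003
[-5.6  7.6  0.5] 0.123
[-10.2  13.9   0.5] 0.233
[-15.2  19.2   0.5] 0.333
[-19.9  23.    0.5] 0.43
[-24.4  20.8   0.4] 0.43
[-28.   19.1   0.4] 0.43
```

Request:
move_arm(
  series=[
    [[0.6, -3, 4, 0, 0.06], [0.6, -6, 8, 0, 0.12], [0.6, -8, 11, 0, 0.18], [0.6, -10, 14, 0, 0.24], [0.6, -13, 17, 0, 0.29], [0.6, -15, 19, 0, 0.34], [0.6, -18, 21, 0, 0.39], [0.6, -20, 23, 0, 0.43], [0.6, -22, 22, 0, 0.43], [0.6, -23, 21, 0, 0.43]],
  ],
)

```text
time_s: 6.7
eef_pos: [0.5427, 0.112, 0.0299]
eef_rot: [-0.004, -0.013, 1.0, 0.001]
wrist_force: [-12.9, 1.5, 7.9]
opening: 0.6
grasp_force: 5.9
```

Run:
```python
from h import *
for c in("top","scene"):
    im,d=camera(c); P=pts(c,d,np.ones(d.shape,bool)); print(rim(P,np.array([.598,.112]),.058))
totool([])
```

```text
(array([0.5964, 0.1161]), 182, 10)
(array([0.5971, 0.1122]), 364, 23)
t 6.8 pos [0.5427 0.1119 0.0298] head(-x) 0.026 F [-12.3   2.1   7.8] op 0.5964343745171704
```

Request:
move_arm(
  series=[
    [[0.6, -0.5, 0, 0, 0], [0.6, -1, 0, 0, 0], [0.6, -1.5, 0, 0, 0], [0.6, -2, 0, 0, 0], [0.6, -2.5, 0, 0, 0], [0.6, -3, 0, 0, 0], [0.6, -3, 0, 0, 0], [0.6, -3, 0, 0, 0], [0.6, -3, 0, 0, 0], [0.6, -3, 0, 0, 0]],
  ],
)

```text
time_s: 7.63
eef_pos: [0.5445, 0.1118, 0.0295]
eef_rot: [-0.005, -0.013, 1.0, 0.0]
wrist_force: [-14.2, 0.8, 8.2]
opening: 0.604
grasp_force: 6.5
```

Run:
```python
from h import *
for c in("top","scene"):
    im,d=camera(c); P=pts(c,d,np.ones(d.shape,bool)); print(rim(P,np.array([.598,.112]),.058))
totool([])
```

```text
(array([0.5974, 0.1154]), 152, 9)
(array([0.5988, 0.1116]), 369, 23)
t 7.7333 pos [0.5446 0.1119 0.0295] head(-x) 0.027 F [-14.3   0.5   7.8] op 0.6047658295107661
```

Request:
move_arm(
  series=[
    [[0.6, -0.5, 0, 0, 0], [0.6, -1, 0, 0, 0], [0.6, -1.5, 0, 0, 0], [0.6, -2, 0, 0, 0], [0.6, -2.5, 0, 0, 0], [0.6, -3, 0, 0, 0], [0.6, -3, 0, 0, 0], [0.6, -3, 0, 0, 0], [0.6, -3, 0, 0, 0], [0.6, -3, 0, 0, 0]],
  ],
)

```text
time_s: 8.57
eef_pos: [0.546, 0.112, 0.0293]
eef_rot: [-0.006, -0.013, 1.0, 0.0]
wrist_force: [-20.0, 1.3, 12.2]
opening: 0.6
grasp_force: 9.4
```

Run:
```python
from h import *
for c in("top","scene"):
    im,d=camera(c); P=pts(c,d,np.ones(d.shape,bool)); print(rim(P,np.array([.600,.112]),.058))
totool([])
```

```text
(array([0.5998, 0.1148]), 143, 7)
(array([0.6002, 0.1109]), 381, 21)
t 8.6667 pos [0.546  0.112  0.0293] head(-x) 0.027 F [-19.5   1.3  11.9] op 0.6004993848486101
```

Request:
move_arm(
  series=[
    [[0.6, -0.5, 0, 0, 0], [0.6, -1, 0, 0, 0], [0.6, -1.5, 0, 0, 0], [0.6, -2, 0, 0, 0], [0.6, -2.5, 0, 0, 0], [0.6, -3, 0, 0, 0], [0.6, -3, 0, 0, 0], [0.6, -3, 0, 0, 0], [0.6, -3, 0, 0, 0], [0.6, -3, 0, 0, 0]],
  ],
)

```text
time_s: 9.5
eef_pos: [0.5461, 0.1121, 0.0292]
eef_rot: [-0.009, -0.014, 1.0, 0.0]
wrist_force: [-30.5, -0.5, 21.9]
opening: 0.597
grasp_force: 15.6
```

Run:
```python
from h import *
for c in("top","scene"):
    im,d=camera(c); P=pts(c,d,np.ones(d.shape,bool)); print(rim(P,np.array([.600,.112]),.058), rim(P,np.array([.603,-.023]),.058))
totool([])
cv2.imwrite("pics/s3.png",cv2.resize(im[130:380,180:500],None,fx=2,fy=2))
```

```text
(array([0.5995, 0.1147]), 118, 7) (array([ 0.6027, -0.0216]), 915, 33)
(array([0.6   , 0.1109]), 374, 22) (array([ 0.6028, -0.0244]), 545, 28)
t 9.6 pos [0.5461 0.1121 0.0292] head(-x) 0.027 F [-30.8  -0.4  20.4] op 0.6015391901016838
```

View pics/s3.png

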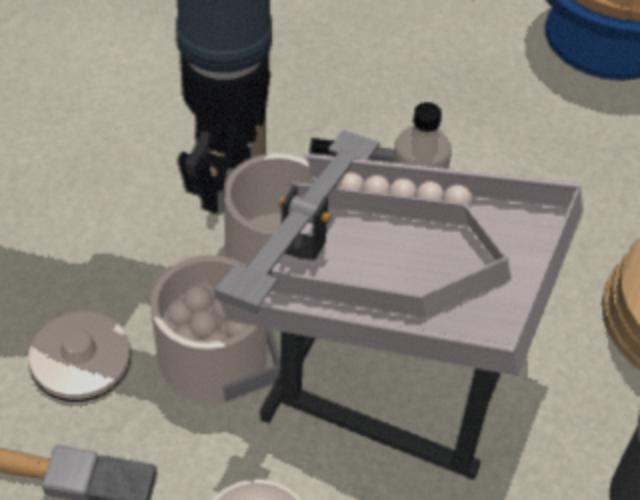

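The jar is home in the V stop: it stopped moving at (0.600, 0.112) while the force rose. The picture shows it under the left lane, and the full jar has not moved. I back off and lift.

Request:
move_arm(
  series=[
    [[0.6, 3, 0, 0, 0], [0.6, 6, 0, 0, 0], [0.6, 9, 0, 0, 0], [0.6, 11, 0, 0, 0], [0.6, 11, 0, -10, 0], [0.6, 11, 0, -40, 0], [0.6, 11, 0, -80, 0], [0.6, 11, 0, -120, 0], [0.6, 11, 0, -160, 0], [0.6, 11, 0, -200, 0]],
  ],
)

```text
time_s: 10.43
eef_pos: [0.5447, 0.1105, 0.2343]
eef_rot: [0.002, -0.012, 1.0, -0.0]
wrist_force: [1.3, 0.4, 0.1]
opening: 0.6
grasp_force: 0.0
```

Run:
```python
from h import *
for c in("top","scene"):
    im,d=camera(c); P=pts(c,d,np.ones(d.shape,bool)); print(rim(P,np.array([.600,.112]),.058))
    o=outline_of("mug",c)[0];p=pts(c,d,o["region"]);print(np.round(np.percentile(p,[2,98],axis=0),3).tolist())
totool([(.58,-.064,.26,.023),(.661,-.064,.26,.023),(.661,-.064,.205,.023)])
```

```text
(array([0.5994, 0.115 ]), 221, 10)Traceback (most recent call last):
  File "<stdin>", line 4, in <module>
IndexError: list index out of range
```

Request:
move_arm(
  series=[
    [[0, 0, -5, -10, 0], [0, 0, -25, -25, 0], [0, 0, -50, -25, 0], [0, 0, -75, -25, 0], [0, -15, -100, -25, 0], [0, -35, -125, -25, 0], [0, -60, -150, -25, 0], [0, -85, -165, -25, 0], [0, -105, -175, -25, 0], [0, -115, -178, -25, 0]],
  ],
)

```text
time_s: 11.37
eef_pos: [0.6644, -0.0675, 0.2543]
eef_rot: [-0.001, -0.01, 1.0, -0.0]
wrist_force: [0.2, 0.1, 1.2]
opening: 0.003
grasp_force: 0.0
```

Run:
```python
from h import *
for c in("top","scene"):
    im,d=camera(c); P=pts(c,d,np.ones(d.shape,bool)); print(rim(P,np.array([.600,.112]),.058))
    for o in outline_of("mug",c)[:1]:
        p=pts(c,d,o["region"]);print(np.round(np.percentile(p,[2,98],axis=0),3).tolist())
totool([(.661,-.064,.205,.023),(.661,-.064,.192,.023),(.661,-.064,.139,.023)])
cv2.imwrite("pics/s4.png",cv2.resize(im[130:380,180:500],None,fx=2,fy=2))
```

```text
(array([0.5996, 0.1141]), 608, 27)
[[0.474, 0.138, 0.003], [0.539, 0.23, 0.082]]
(array([0.5991, 0.1106]), 216, 16)
[[0.474, -0.053, 0.018], [0.626, 0.178, 0.317]]
t 11.5667 pos [ 0.6624 -0.0647  0.2547] head(-x) 0.023 F [-0.6 -0.2 -0.4] op 0.00010444104814333021
[ 1.3  0.7 49.7] 0.0
[ 1.2  0.7 62.7] 0.0
[  1.1   0.7 115.7] 0.0
```

View pics/s4.png

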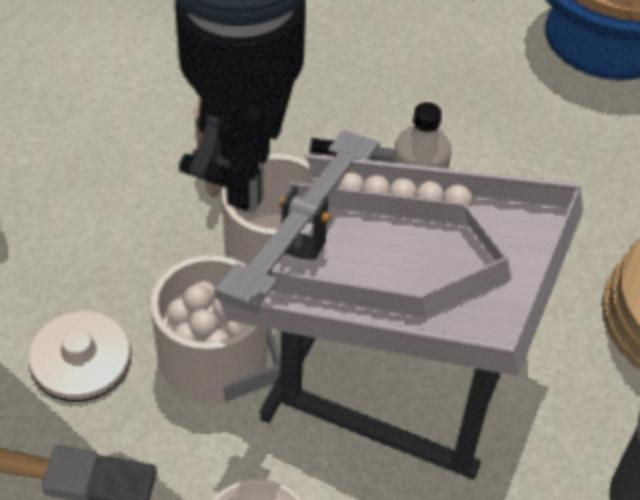

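The jar and mug are in place, and the closed fingers are above the right pad (they hang high, so they appear offset up the picture). I press down now.

Request:
move_arm(
  series=[
    [[0, 1, 0, 15, 0], [0, 1, 0, 30, 0], [0, 1, 0, 43, 0], [0, 1, 0, 51, 0], [0, 1, 0, 57, 0], [0, 1, 0, 62, 0], [0, 1, 0, 67, 0], [0, 1, 0, 72, 0], [0, 1, 0, 77, 0], [0, 1, 0, 82, 0]],
  ],
)

```text
time_s: 12.4
eef_pos: [0.6623, -0.0647, 0.1736]
eef_rot: [0.0, -0.012, 1.0, -0.0]
wrist_force: [0.9, 0.4, 0.2]
opening: 0.005
grasp_force: 0.0
```

Request:
move_arm(
  series=[
    [[0, 0, 0, 6, 0], [0, 0, 0, 12, 0], [0, 0, 0, 18, 0], [0, 0, 0, 24, 0], [0, 0, 0, 29, 0], [0, 0, 0, 32, 0], [0, 0, 0, 34, 0], [0, 0, 0, 34, 0], [0, 0, 0, 34, 0], [0, 0, 0, 34, 0]],
  ],
)

```text
time_s: 13.23
eef_pos: [0.6621, -0.0644, 0.1398]
eef_rot: [0.0, -0.012, 1.0, 0.0]
wrist_force: [-0.3, 0.1, 0.2]
opening: -0.003
grasp_force: 0.0
```

Run:
```python
from h import *
im,d=camera("top")
for o in outline_of("gate","top")[:1]:
    p=pts("top",d,o["region"]); q=p[(p[:,1]>.14)&(p[:,2]>.12)]; print("L pad",len(q),q.mean(0))
print([(round(o["conf"],2),np.round(np.median(pts("top",d,o["region"]),0),3)) for o in outline_of("ball1","top")])
totool([])
```

```text
L pad 544 [0.65616838 0.15770814 0.1583679 ]
[(0.68, array([0.718, 0.115, 0.156])), (0.6, array([0.741, 0.116, 0.163])), (0.59, array([0.694, 0.116, 0.149])), (0.54, array([0.673, 0.118, 0.147])), (0.52, array([0.765, 0.117, 0.17 ]))]
t 13.3833 pos [ 0.6621 -0.0645  0.1399] head(-x) 0.023 F [0.2 0.3 0.1] op 0.004261559624877074
```

Run:
```python
from h import *
im,d=camera("top"); im2,d2=camera("scene")
for c,D in(("top",d),("scene",d2)):
    for o in outline_of("gate",c)[:1]:
        p=pts(c,D,o["region"]); p=p[p[:,2]>.12]
        for a in(-.06,-.02,.0,.05,.1,.13,.155):
            q=p[abs(p[:,1]-a)<.008]; print(c,a,len(q),np.round(np.median(q,0),3) if len(q) else "")
totool([])
cv2.imwrite("pics/b.png",np.vstack([cv2.resize(im[170:290,200:460],(780,290)),cv2.resize(im2[170:300,250:530],(780,310))]))
```

```text
top -0.06 35 [ 0.647 -0.056  0.176]
top -0.02 4 [ 0.655 -0.027  0.174]
top 0.0 0 
top 0.05 184 [0.658 0.049 0.172]
top 0.1 110 [0.657 0.1   0.163]
top 0.13 123 [0.657 0.13  0.161]
top 0.155 247 [0.657 0.155 0.159]
scene -0.06 44 [ 0.675 -0.06   0.174]
scene -0.02 59 [ 0.662 -0.021  0.17 ]
scene 0.0 63 [0.661 0.    0.169]
scene 0.05 65 [0.661 0.047 0.171]
scene 0.1 72 [0.657 0.1   0.16 ]
scene 0.13 75 [0.655 0.13  0.158]
scene 0.155 119 [0.657 0.155 0.156]
t 13.5833 pos [ 0.6621 -0.0645  0.1398] head(-x) 0.023 F [-0.2  0.7 -0. ] op -0.0021764674965873408
```

View pics/b.png

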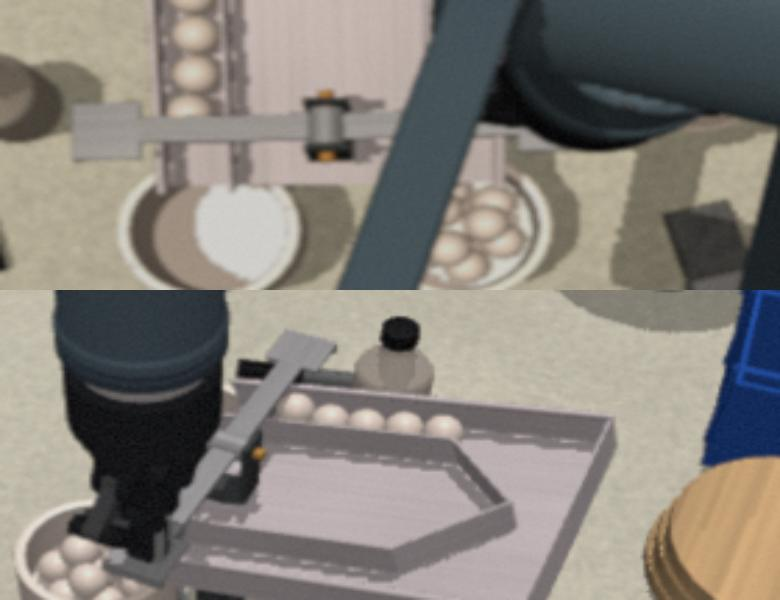

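Run:
```python
from h import *
im2,d2=camera("scene"); im3,_=camera("wrist")
u=proj("scene",[[.662,-.0645,.14],[.662,-.0645,.176],[.661,-.0616,.176]]);print(u)
for p,c in zip(u,((0,0,255),(0,255,0))): cv2.circle(im2,tuple(int(round(x)) for x in p),1,c,-1)
cv2.imwrite("pics/c.png",np.hstack([cv2.resize(im2[220:330,240:350],(400,400),interpolation=cv2.INTER_CUBIC),cv2.resize(im3,(400,400))]))
q=d2[265:300:3,280:315:3];P=pts("scene",d2,np.ones(d2.shape,bool)).reshape(-1,3)
s=P[(abs(P[:,0]-.661)<.03)&(abs(P[:,1]+.064)<.03)&(P[:,2]>.1)&(P[:,2]<.25)]
h,_=np.histogram(s[:,2],np.arange(.1,.26,.01));print(h)
```

```text
[[303.2917659  292.79036351]
 [302.86578    279.06750433]
 [303.16775582 277.45842796]]
[ 23  44  58  51  49   5  41 275  49  55  35  21 109  57  85]
```

View pics/c.png

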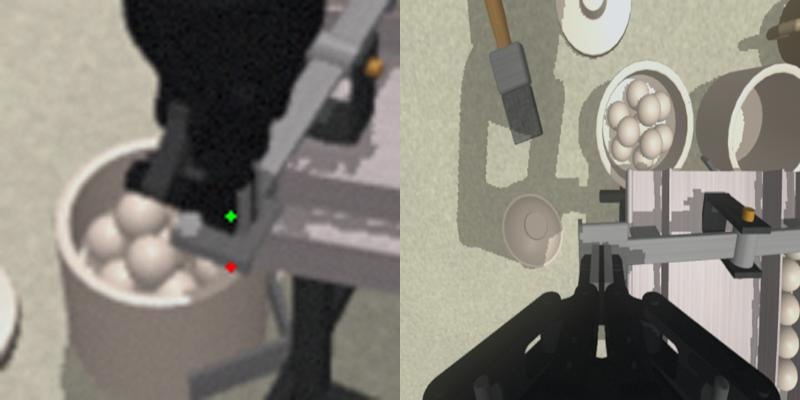

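Run:
```python
from h import *
im,d=camera("wrist"); o=ctrl.get_obs()
print("tcp",o["eef_pos"],"proj",proj("wrist",[o["eef_pos"],o["eef_pos"]+[0,0,.036]]))
P=np.full((480,640,3),np.nan); m=d>0; P[m]=pts("wrist",d,m)
for r in range(262,345,8): print(r,[tuple(np.round(1000*P[r,c]).astype(int)) if m[r,c] else None for c in(290,303,312,321,330,340,352)])
g=P[(P[...,2]>.15)&(P[...,2]<.2)&(im.min(2)>100)]; g=g[g[:,1]<-.04]; print(len(g),np.round(g.min(0),3),np.round(g.max(0),3),np.round(np.median(g,0),3))
```

```text
tcp [ 0.66204066 -0.06459427  0.13973683] proj [[322.51274141 277.80288736]
 [322.60722735 311.09493121]]
262 [(np.int64(711), np.int64(-95), np.int64(0)), (np.int64(711), np.int64(-82), np.int64(0)), (np.int64(710), np.int64(-73), np.int64(1)), (np.int64(710), np.int64(-65), np.int64(0)), (np.int64(711), np.int64(-56), np.int64(-1)), (np.int64(710), np.int64(-46), np.int64(0)), (np.int64(705), np.int64(-36), np.int64(12))]
270 [(np.int64(642), np.int64(-79), np.int64(176)), (np.int64(642), np.int64(-74), np.int64(176)), (np.int64(641), np.int64(-70), np.int64(177)), (np.int64(641), np.int64(-66), np.int64(176)), (np.int64(641), np.int64(-62), np.int64(177)), (np.int64(641), np.int64(-57), np.int64(176)), (np.int64(642), np.int64(-52), np.int64(175))]
278 [(np.int64(645), np.int64(-79), np.int64(178)), (np.int64(645), np.int64(-74), np.int64(177)), (np.int64(645), np.int64(-70), np.int64(177)), (np.int64(645), np.int64(-66), np.int64(176)), (np.int64(645), np.int64(-62), np.int64(176)), (np.int64(645), np.int64(-57), np.int64(176)), (np.int64(645), np.int64(-52), np.int64(175))]
286 
[... 2041 characters left out ...]
t64(206)), (np.int64(653), np.int64(-72), np.int64(207)), (np.int64(650), np.int64(-69), np.int64(212)), (np.int64(650), np.int64(-65), np.int64(212)), (np.int64(650), np.int64(-62), np.int64(212)), (np.int64(649), np.int64(-59), np.int64(213)), (np.int64(654), np.int64(-54), np.int64(206))]
342 [(np.int64(650), np.int64(-76), np.int64(218)), (np.int64(648), np.int64(-71), np.int64(220)), (np.int64(649), np.int64(-69), np.int64(218)), (np.int64(651), np.int64(-65), np.int64(215)), (np.int64(651), np.int64(-62), np.int64(215)), (np.int64(649), np.int64(-59), np.int64(219)), (np.int64(648), np.int64(-55), np.int64(220))]
3168 [ 0.64  -0.082  0.15 ] [ 0.698 -0.04   0.18 ] [ 0.65  -0.058  0.176]
```

The wrist depth shows the pad top at z≈0.176, with the visible fingers standing on it. The gate has only turned part way, so I press on in a small step and compare.

Request:
move_arm(
  series=[
    [[0, 0, 0, 2, 0], [0, 0, 0, 4, 0], [0, 0, 0, 6, 0], [0, 0, 0, 8, 0], [0, 0, 0, 10, 0], [0, 0, 0, 10, 0], [0, 0, 0, 10, 0], [0, 0, 0, 10, 0], [0, 0, 0, 10, 0], [0, 0, 0, 10, 0]],
  ],
)

```text
time_s: 14.57
eef_pos: [0.662, -0.0645, 0.1297]
eef_rot: [-0.0, -0.012, 1.0, 0.0]
wrist_force: [0.1, 0.5, -0.1]
opening: -0.001
grasp_force: 0.0
```

```bash
cat >> h.py <<'E'
def gate():
    im,d=camera("wrist"); P=pts("wrist",d,d>0)
    q=P[(P[:,0]>.640)&(P[:,0]<.648)&(P[:,1]<-.05)&(P[:,1]>-.08)&(P[:,2]>.12)&(P[:,2]<.2)]
    print("Rpad z",len(q),np.round(np.median(q,0),3))
    im,d=camera("top"); P=pts("top",d,d>0)
    q=P[(P[:,0]>.645)&(P[:,0]<.67)&(P[:,1]<.165)&(P[:,1]>.145)&(P[:,2]>.12)&(P[:,2]<.22)]
    print("Lpad z",len(q),np.round(np.median(q,0),3))
    print("balls",[(round(o["conf"],2),*np.round(np.median(pts("top",d,o["region"]),0),3)) for o in outline_of("ball1","top")])
    print("jar",rim(P,np.array([.600,.113]),.058)); totool([])
E
python3 -c "
from h import *
gate()"
```

```text
Rpad z 1175 [ 0.644 -0.065  0.167]
Lpad z 231 [0.657 0.155 0.168]
balls [(0.73, np.float64(0.692), np.float64(0.114), np.float64(0.148)), (0.53, np.float64(0.739), np.float64(0.115), np.float64(0.163)), (0.49, np.float64(0.762), np.float64(0.116), np.float64(0.169)), (0.42, np.float64(0.674), np.float64(0.12), np.float64(0.141))]
jar (array([0.5997, 0.1141]), 606, 27)
t 14.7167 pos [ 0.662  -0.0645  0.1297] head(-x) 0.023 F [-0.5  0.2  0.3] op -0.0001668541933198816
```

Request:
move_arm(
  series=[
    [[0, 0, 0, 5, 0], [0, 0, 0, 10, 0], [0, 0, 0, 15, 0], [0, 0, 0, 20, 0], [0, 0, 0, 24, 0], [0, 0, 0, 26, 0], [0, 0, 0, 27, 0], [0, 0, 0, 28, 0], [0, 0, 0, 28, 0], [0, 0, 0, 28, 0]],
  ],
)

```text
time_s: 15.55
eef_pos: [0.6621, -0.0646, 0.1021]
eef_rot: [0.0, -0.012, 1.0, -0.0]
wrist_force: [-2.7, 0.2, 3.1]
opening: 0.002
grasp_force: 1.6
```

```bash
python3 -c "
from h import *
gate()"
```

```text
Rpad z 1413 [ 0.645 -0.063  0.14 ]
Lpad z 255 [0.658 0.155 0.195]
balls [(0.68, np.float64(0.602), np.float64(0.143), np.float64(0.029)), (0.52, np.float64(0.573), np.float64(0.117), np.float64(0.031)), (0.52, np.float64(0.596), np.float64(0.086), np.float64(0.031)), (0.51, np.float64(0.626), np.float64(0.111), np.float64(0.03)), (0.49, np.float64(0.577), np.float64(0.096), np.float64(0.041))]
jar (array([0.5997, 0.1141]), 603, 27)
t 15.7 pos [ 0.6621 -0.0646  0.1021] head(-x) 0.023 F [-2.4  0.3  4.4] op -0.0017919813090574487
```

All five balls are in the jar. A last 3 mm confirms the stop, and then I wait.

Request:
move_arm(
  series=[
    [[0, 0, 0, 1, 0], [0, 0, 0, 2, 0], [0, 0, 0, 3, 0], [0, 0, 0, 3, 0], [0, 0, 0, 3, 0], [0, 0, 0, 3, 0], [0, 0, 0, 3, 0], [0, 0, 0, 3, 0], [0, 0, 0, 3, 0], [0, 0, 0, 3, 0]],
  ],
)

```text
time_s: 16.53
eef_pos: [0.6623, -0.0646, 0.1016]
eef_rot: [0.0, -0.012, 1.0, -0.0]
wrist_force: [-8.5, 2.4, 17.4]
opening: 0.0
grasp_force: 8.1
```

Request:
move_arm(
  series=[
    [[0, 0, 0, -3, 0], [0, 0, 0, -8, 0], [0, 0, 0, -15, 0], [0, 0, 0, -30, 0], [0, 0, 0, -50, 0], [0, 0, 0, -70, 0], [0, 0, 0, -90, 0], [0, 0, 0, -110, 0], [0, 0, 0, -130, 0], [0, 0, 0, -150, 0]],
  ],
)

```text
time_s: 17.37
eef_pos: [0.662, -0.0646, 0.2496]
eef_rot: [0.0, -0.012, 1.0, -0.0]
wrist_force: [0.7, -0.7, 0.5]
opening: -0.001
grasp_force: 0.0
```

Request:
move_arm(
  series=[
    [[0, 10, 0, 0, 0], [0, 25, 0, 0, 0], [0, 45, 0, 0, 0], [0, 65, 0, 0, 0], [0, 85, 0, 0, 0], [0, 105, 0, 0, 0], [0, 125, 0, 0, 0], [0, 145, 0, 0, 0], [0, 160, 0, 0, 0], [0, 160, 0, 0, 0]],
  ],
)

```text
time_s: 18.2
eef_pos: [0.5003, -0.0682, 0.2489]
eef_rot: [-0.0, -0.011, 1.0, -0.0]
wrist_force: [0.5, 0.2, 0.3]
opening: -0.001
grasp_force: 0.0
```

Run:
```python
from h import *
gate()
im,_=camera("top"); im2,_=camera("scene")
cv2.imwrite("pics/e.png",np.hstack([cv2.resize(im[130:400,170:490],(400,338)),cv2.resize(im2[130:400,180:500],(400,338))]))
```

```text
Rpad z 0 [nan nan nan]
Lpad z 257 [0.658 0.155 0.195]
balls [(0.64, np.float64(0.575), np.float64(0.12), np.float64(0.03)), (0.58, np.float64(0.626), np.float64(0.12), np.float64(0.031)), (0.52, np.float64(0.577), np.float64(0.096), np.float64(0.03)), (0.47, np.float64(0.598), np.float64(0.086), np.float64(0.03)), (0.44, np.float64(0.613), np.float64(0.139), np.float64(0.03))]
jar (array([0.5997, 0.1141]), 603, 27)
t 18.35 pos [ 0.5029 -0.0685  0.2491] head(-x) 0.023 F [-0.  -0.1  0.2] op 9.630662760677572e-05
  return _methods._mean(a, axis=axis, dtype=dtype,
  ret = um.true_divide(
```

View pics/e.png

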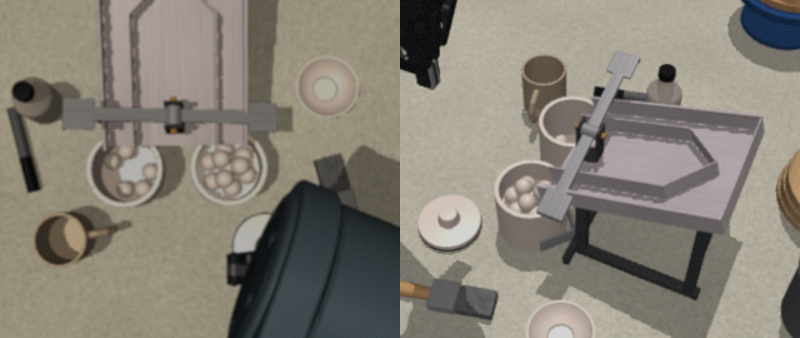

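The final pictures show the five balls in the left jar (around (125,170)), the left lane empty, and the gate rocked with its right end down. The bystanders have not moved and the arm is clear.

```bash
python3 -c "
from bench import order
print(order.hand_in())"
```

```text
the job is handed in; nothing more can be done
None
```

The job is done and handed in: the jar is home in the V stop, the gate's right end is pressed to its stop, all five balls are in the jar, and nothing else was moved.

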